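Pack two brass unions in the fittings case and snap its covers shut

TASK

Put one brass union in each of the two open pockets of the grey fittings case, lying flat, then press both white covers down until they snap and stay fully shut. Leave the copper elbow and the copper tee where they are.

Things in the scene. Friction and masses are not known exactly. Their poses are not given: they have to be found in the camera images.
- case: Fixed dark grey case, 106 mm deep (x), 272 wide (y), 48 high. Origin: centre of its underside; its front (two steel spring catches, 67 mm high, 14 mm proud) faces -x, to the robot; y to the left, z up. Walls 5 mm, floor 4 mm. A pocket at each end (left +y, right -y); between them a 60 mm closed bay, its fixed white cap 56 mm high.
- pocket_left (a point): Centre of the left pocket's floor, axes as the case (at +83 mm y, 4 mm up in the case). Pocket 96 by 96 mm inside, 44 mm deep.
- pocket_right (a point): Centre of the right pocket's floor, axes as the case (at -83 mm y, 4 mm up in the case). Pocket 96 by 96 mm inside, 44 mm deep.
- cover_left (a joint): Hinge angle of the left cover: 0 = shut on the rim, 1.8 = fully open; starts open, 1.55 to 1.78. A light spring (2 N at the free edge) swings it open again until, in the last 16 mm of the edge's travel, pressing about 10 N there drives it past the sprung catch, which then holds it shut (4 N). To close, push its back (+x) face over towards the case's front (-x), then down.
- cover_right (a joint): Hinge angle of the right cover: 0 = shut on the rim, 1.8 = fully open; starts open, 1.55 to 1.78. A light spring (2 N at the free edge) swings it open again until, in the last 16 mm of the edge's travel, pressing about 10 N there drives it past the sprung catch, which then holds it shut (4 N). To close, push its back (+x) face over towards the case's front (-x), then down.
- cover_left_hinge (a point): Hinge axis (along the case's y) of the left cover, mid width, at the far (+x) upper edge of the pocket, 48 mm above the bench, in the plane of the cover's inner face. Its -x points along the cover to the free edge. White cover: 102 mm from hinge to free edge, 100 wide, 6 thick, a 60 mm wide, 10 mm thick bar along the edge (to 113 mm). Shut, its top is 54 mm above the bench.
- cover_right_hinge (a point): The same point of the right cover, which is alike.
- cover_left_lip (a point): Middle of the left cover's free edge (102 mm from the hinge), without the tab.
- cover_right_lip (a point): Middle of the right cover's free edge (102 mm from the hinge), without the tab.
- union_a: Brass pipe union lying loose left or right of the case (both alike, either will do): 70 mm long, octagonal middle 38 mm across flats and 30 mm long, round ends 33 mm thick; 0.11 to 0.22 kg. Origin on its underside below the middle, x along its length, z up, axis 19 mm up. The middle has upright flats facing +-y to grip from above.
- union_b: Brass pipe union lying loose left or right of the case (both alike, either will do): 70 mm long, octagonal middle 38 mm across flats and 30 mm long, round ends 33 mm thick; 0.11 to 0.22 kg. Origin on its underside below the middle, x along its length, z up, axis 19 mm up. The middle has upright flats facing +-y to grip from above.
- union_a_center (a point): Centre of union_a, in the middle of its length on its axis.
- union_b_center (a point): Centre of union_b, likewise.
- elbow: Loose copper 90-degree elbow lying on the bench, legs 55 mm long along +x and +y from its corner, 32 mm thick; not part of the job. Origin under its corner.
- tee: Loose copper tee lying on the bench, run 76 mm along x, branch 48 mm along +y, 32 mm thick; not part of the job. Origin under the crossing.
Not all that is in view belongs to the job. Leave any black, green or pink look-alike of the union_b alone.

How it is judged:
By the outcome, as a careful person would: the job done as asked, in the order asked, and still so for the second after the job is handed in, with the robot touching nothing.
It also fails if it takes over 72 s, if anything falls off the work surface, if the arm or the gripper's body presses on something with over 40 N, if the wrist force passes 120 N, or if a joint passes its speed limit or range.

ROBOT

A 7-joint arm with a two-finger parallel gripper is mounted at the origin on the work surface. World frame = base frame: x ahead of the robot, y to its left, z up, the work surface at z = 0. Lengths are in m, angles in rad, forces in N, time in s.
With the tool pointing down it reaches from about 0.425 to 0.95 m from the base axis. Payload 4.7 kg.
Tool frame: the origin (TCP) lies midway between the tips of the shut fingers; the grasp point (between the pads) lies 19 mm behind it; z points along the fingers, y is the line along which they close (so a half turn about z gives the same grasp; the last joint's range is limited). The gripper opens to 87 mm and grips with 3 to 60 N. Pads are 19 mm wide; open, the fingers measure 117 mm over their backs; the gripper's body (75 mm by 190 mm) begins 51 mm behind the grasp point.
Start: joints at [1.201, 0.469, -0.049, 1.532, 0.024, 1.141, -0.082], TCP at [0.226, -0.636, 0.223] pointing down, gripper open.
Joint ranges: [-2.59, 2.59], [-0.33, 1.99], [-1.39, 1.29], [0.1, 2.45], [-1.04, 4.18], [0.21, 1.99], [-2.66, 2.66]. Speed limits (rad/s): [2.57, 2.57, 3.14, 3.14, 3.14, 3.14, 3.14].

INTERFACE

Orientations are given as a unit quaternion [w, x, y, z].
In Python, from plant import sensors, cams, ctrl gives the robot as it stands. The module is installed in compiled form; this text tells all that it offers.
- The arm moves only by the shell command python3 -m creep 'ROWS' [FORCE]. ROWS is JSON, one flat list of numbers, 7 for each row, row after row: the shift along the tool's x, y, z scaled (see below), then the turn, a rotation vector about the tool's x, y, z scaled (see below), then the closure, from -1 (fully open) to 1 (shut). A call has 1 to 12 rows; each row shifts and turns the commanded pose from where the row before left it, along the tool's axes as they then stand; what a row does not reach is not made up. The controller multiplies each number of a shift by 60 mm and each number of a turn by 10 degrees. A row lasts 1/8 s, in which the tool goes at most 62.5 mm and 10.7 degrees, less where a joint would pass 70% of its speed; a pose out of reach is approached as far as the arm can. A call with a number of a shift or a turn outside -1 to 1 is refused whole. A call with a gripper value outside its range is refused whole. The fingers move at their own pace and stop on an object; FORCE is the grip in N (left out, the last holds). Time passes only in rows, so rows that do not move let the fingers close. It gives the time, the measured TCP pose, the force, the opening and the grip force at its end, in the units of the state.
- sensors.observe(): the state, without advancing time (a new reading comes with each control period).
- cams.camera(name): name is "scene" or "top"; returns the picture (480x640x3 uint8, red, green, blue); there is no depth.
- cams.camera_model(name): a dict with "fx", "fy", "cx", "cy" (pixels), "R" (3x3) and "t" (3): a world point X has camera coordinates R X + t. Camera axes: x right, y down, z forward; pixel columns grow to the right and rows downward; lengths in m; the calibration is good to about 2 mm. A picture is of the moment at which its call begins. camera_model takes no time and is no camera call.
- ctrl.close_job(): hands the job in; it is judged then, once.
The state is a dict: "time": time; "joint_positions": joint angles; "dq": joint speeds; "joint_efforts": joint torques, N m; "ee_pos": TCP position; "tcp_rot": TCP orientation; "contact_force": force on the tool from outside, world axes, zero at the start; "torque": the same for the moment, N m; "opening": finger opening in m; "grasp_force": force on a finger pad.
Only numpy, scipy, OpenCV 4.12 (cv2) and the standard library are available. Lean on these libraries where they do the work, as an engineer would, in place of code of your own. Each camera call takes 0.05 s, during which the arm holds its last target. There are 200 camera calls.

## Working session

There is one attempt and no reset: what is moved stays moved. The work goes in short steps, Python scripts to look and compute and a shell command to move; the robot and the scene stay as the last step left them, time stands still between calls to the robot, and variables do not carry over. Pictures are saved under pics/ and viewed, at most 10 in all, crops included, and the job is handed in when it is done.

```bash
mkdir -p pics; ls
python3 - <<'E'
from plant import sensors,cams
import cv2,json
s=sensors.observe(); print(s)
for n in("scene","top"):
    cv2.imwrite(f"pics/{n}0.png",cams.camera(n)[:,:,::-1]); print(n,cams.camera_model(n))
E
```

```text
pics
{'time': 0.0, 'joint_positions': array([ 1.20108791,  0.46942386, -0.04862761,  1.53371099,  0.02408814,
        1.14099328, -0.08230891]), 'dq': array([-0.00079124, -0.00075441,  0.00019705, -0.00060627, -0.00143049,
       -0.00124704,  0.00041422]), 'joint_efforts': array([-5.61662273e-04, -5.07978272e+01, -8.16806545e-02, -2.36154574e+01,
       -6.16118917e-02,  3.81313940e-02,  1.90939672e-04]), 'ee_pos': array([ 0.22544523, -0.63559123,  0.22150417]), 'tcp_rot': array([-9.56787804e-04,  9.85511823e-01,  1.69603939e-01, -1.88440695e-04]), 'contact_force': array([-0.27606721,  0.15876704,  0.15306108]), 'torque': array([-0.01660467,  0.00887319, -0.03161172]), 'grasp_force': 0.0, 'opening': 0.0871146706543543}
scene {'fx': 555.4371376050979, 'fy': 555.4371376050979, 'cx': 320.0399357948063, 'cy': 246.314574965299, 'R': array([[ 0.2646146 ,  0.9642736 ,  0.01247183],
       [ 0.74848635, -0.19720948, -0.63314817],
       [-0.6080685 ,  0.17687525, -0.77393013]]), 't': array([-0.09361025, -0.35764429,  1.56281129])}
top {'fx': 572.4462437252212, 'fy': 572.4462437252212, 'cx': 315.2606661773197, 'cy': 243.8288813388521, 'R': array([[-0.09223996, -0.99573231,  0.00299386],
       [-0.97139927,  0.08932435, -0.22001051],
       [ 0.21880415, -0.02320199, -0.97549291]]), 't': array([-0.0216854 ,  0.52330586,  1.25618885])}
```

View pics/scene0.png

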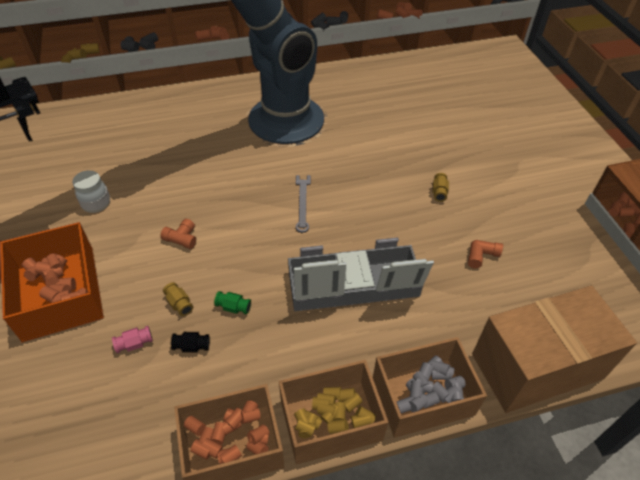

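View pics/top0.png

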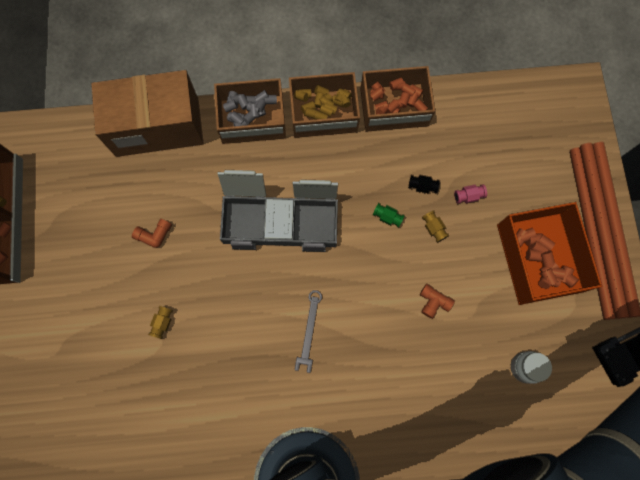

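The scene picture shows brass unions at (178,297) and (441,186). The same two are in the top picture at (436,226) and (162,321). The look-alikes, in the top picture, are green (389,215), black (424,184) and pink (471,194). The two brass ones fit the description: they lie loose on the bench to the right and left of the case. The brass pieces in the far bin at (323,100) don't count. I'll confirm with an enlarged crop.

```bash
cat > h.py <<'E'
import numpy as np,cv2
from plant import sensors,cams
M={n:cams.camera_model(n) for n in("scene","top")}
def ray(n,p):
    m=M[n]; d=m["R"].T@np.array([(p[0]-m["cx"])/m["fx"],(p[1]-m["cy"])/m["fy"],1]); return -m["R"].T@m["t"],d
def plane(n,p,z):
    o,d=ray(n,p); return o+d*(z-o[2])/d[2]
def tri(ps,pt):
    o1,d1=ray("scene",ps);o2,d2=ray("top",pt)
    k=np.linalg.lstsq(np.c_[d1,-d2],o2-o1,rcond=None)[0]
    a,b=o1+k[0]*d1,o2+k[1]*d2; return (a+b)/2,np.linalg.norm(a-b)
def proj(n,X):
    m=M[n]; c=m["R"]@X+m["t"]; return [m["fx"]*c[0]/c[2]+m["cx"],m["fy"]*c[1]/c[2]+m["cy"]]
def brass(im,p,r=30):
    h=cv2.cvtColor(im,cv2.COLOR_RGB2HSV); k=cv2.inRange(h,(17,150,50),(32,255,255))
    w=np.zeros_like(k); cv2.circle(w,p,r,255,-1); k&=w
    c=max(cv2.findContours(k,0,2)[0],key=cv2.contourArea); return c
E
python3 - <<'E'
from h import *
S=cv2.imread("pics/scene0.png")[:,:,::-1].copy();T=cv2.imread("pics/top0.png")[:,:,::-1].copy()
for ps,pt in(((178,297),(436,226)),((441,186),(162,321))):
    cs,ct=brass(S,ps),brass(T,pt)
    rs,rt=cv2.minAreaRect(cs),cv2.minAreaRect(ct)
    print(cv2.contourArea(cs),cv2.contourArea(ct),rs,rt)
    print("tri",tri(rs[0],rt[0]))
    for n,c in(("scene",cs),("top",ct)):
        X=np.array([plane(n,p[0],.025)[:2] for p in c],np.float32)*1000
        print(n,cv2.minAreaRect(X))
def crop(I,x,y,w,h,f): return cv2.resize(I[y:y+h,x:x+w],None,fx=f,fy=f,interpolation=2)
a=np.hstack([crop(T,200,160,160,100,5)]); b=np.hstack([crop(T,400,190,80,60,3.3333),crop(T,120,290,80,60,3.3333),crop(S,140,265,80,60,3.3333)])
cv2.imwrite("pics/c1.png",cv2.resize(np.vstack([cv2.resize(a,(640,400)),cv2.resize(b,(640,160))]),(800,600)[0:2] if 0 else (640,560))[:,:,::-1])
cv2.imwrite("pics/c2.png",crop(S,275,230,170,85,4.7)[:,:,::-1])
E
```

```text
443.5 392.0 ((176.50001525878906, 298.0000305175781), (31.819805145263672, 19.091880798339844), 45.0) ((434.77691650390625, 225.484619140625), (30.388507843017578, 16.744688034057617), 60.2551155090332)
tri (array([ 0.54543063, -0.3593696 ,  0.02281631]), np.float64(0.0031886902035296832))
scene ((546.693115234375, -359.8271179199219), (85.35867309570312, 37.85802459716797), 23.428354263305664)
top ((545.0078735351562, -357.25543212890625), (72.65245819091797, 40.852081298828125), 21.805419921875)
251.0 403.5 ((440.0, 184.5), (23.0, 14.0), 90.0) ((159.56895446777344, 321.82757568359375), (16.526885986328125, 31.939598083496094), 21.801406860351562)
tri (array([0.37690681, 0.29945719, 0.02749787]), np.float64(0.0006992605568588898))
scene ((374.5927429199219, 300.50714111328125), (34.298377990722656, 84.54747009277344), 66.40067291259766)
top ((377.4297180175781, 300.396240234375), (38.453365325927734, 70.73579406738281), 66.00069427490234)
```

View pics/c1.png

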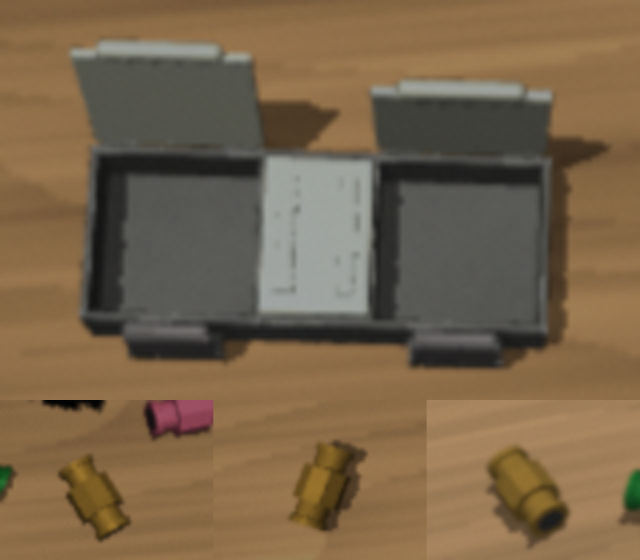

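View pics/c2.png

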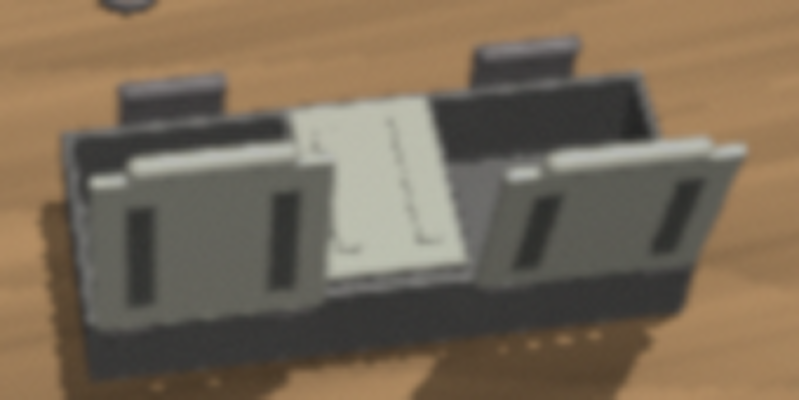

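The crop confirms two real brass unions, each with an octagonal middle. It also gives the case corners and the cap corners. Next I'll triangulate the case from these.

Run:
```python
from h import *
s=lambda p:(p[0]/4.7+275,p[1]/4.7+230)
t=lambda p:(p[0]/4+200-.4,p[1]/4+160-.4)
for n,a,b in(("cap FR",(290,112),(368,315)),("cap FL",(428,98),(258,312)),("cap BL",(468,262),(262,157)),("cap BR",(328,279),(373,160)),("rim FR",(65,137),(547,325)),("rim FL",(640,77),(85,315)),
 ("lidL tab -y end",(550,157),(219,48)),("lidL tab +y end",(715,143),(98,48)),("lidR tab -y",(130,163),(522,87)),("lidR tab +y",(298,152),(400,87)),("catchR -y",(122,88),(500,338)),("catchR +y",(224,77),(411,335)),("catchL -y",(475,50),(222,328)),("catchL +y",(578,42),(128,328))):
    X,e=tri(s(a),t(b)); print(n,(X*1000).round(1),round(e*1000,1))
for n,p in(("BL",(95,152)),("BR",(550,157)),("FR",(547,325)),("FL",(85,315))): print(n,(plane("top",t(p),.048)*1000).round(1))
```

```text
cap FR [538.9 -15.5  51.4] 2.2
cap FL [546.7  48.   50.8] 2.8
cap BL [639.3  37.3  51.3] 0.4
cap BR [631.9 -26.   51.3] 2.7
rim FR [ 524.2 -117.9   48.2] 2.7
rim FL [555.7 149.   45.1] 3.7
lidL tab -y end [669.2  50.6 159.7] 1.5
lidL tab +y end [676.9 117.6 156.2] 3.6
lidR tab -y [ 631.  -111.9  161.9] 0.3
lidR tab +y [638.9 -45.4 156.9] 1.8
catchR -y [515.6 -89.1  64.2] 3.3
catchR +y [521.5 -40.6  64.1] 0.8
catchL -y [536.3  70.5  66. ] 7.5
catchL +y [541.4 122.   62.3] 2.6
BL [652.4 135.4  48. ]
BR [ 624.9 -131.2   48. ]
FR [ 524.  -119.3   48. ]
FL [554.4 146.8  48. ]
```

Measured against the text:

| What | Measured | Text |
|---|---|---|
| Rim height | 45–48 mm | 48 mm |
| Rim width | about 268 mm | 272 mm |
| Union centre heights | 23 and 27 mm (from upper visible parts) | 19 mm |

These fit. The case is at about (0.589, 0.0095) with yaw −6.5°. The left cover is at about 1.75 rad and the right one near 1.6. I'll take the right union first.

```bash
cat >> h.py <<'E'
from scipy.spatial.transform import Rotation as Ro
def go(x,y,z,yaw):
    "tool-frame shift (units of 60 mm) and turn (units of 10 deg) from the present pose to tool-down at x,y,z,yaw(deg)"
    s=sensors.observe(); q=s["tcp_rot"]; R=Ro.from_quat(np.r_[q[1:],q[0]])
    d=R.inv().apply(np.array([x,y,z])-s["ee_pos"])/.06
    c,n=np.cos(np.radians(yaw)),np.sin(np.radians(yaw))
    G=Ro.from_matrix([[c,n,0],[n,-c,0],[0,0,-1]])
    w=np.degrees((R.inv()*G).as_rotvec())/10
    print("t",round(s["time"],2),"pos",(s["ee_pos"]*1000).round(1),"f",s["contact_force"].round(1),"open",round(s["opening"]*1000,1),"grip",round(float(s["grasp_force"]),1))
    print("shift",d.round(3),"turn",w.round(3),"rows>=",round(max(np.linalg.norm(d)/.8,np.abs(w).max()),1))
E
python3 -c "
from h import *
go(.5455,-.358,.12,21.8)"
```

```text
t 0.1 pos [ 225.5 -635.7  221.6] f [-0.6  0.2  0.4] open 86.7 grip 0.0
shift [ 6.574 -2.576  1.697] turn [-0.01   0.    -0.227] rows>= 9.1
```

```bash
python3 -m creep '[0.65,-0.25,0.15,0,0,0,-0.4, 0.65,-0.25,0.15,0,0,0,-0.4, 0.65,-0.25,0.15,0,0,0,-0.4, 0.65,-0.25,0.15,0,0,0,-0.4, 0.65,-0.25,0.15,0,0,0,-0.4, 0.65,-0.25,0.15,0,0,0,-0.4, 0.65,-0.25,0.15,0,0,0,-0.4, 0.65,-0.25,0.15,0,0,0,-0.4, 0.65,-0.25,0.15,0,0,0,-0.4, 0.65,-0.25,0.15,0,0,0,-0.4, 0,0,0,0,0,-0.23,-0.4, 0,0,0,0,0,0,-0.4]' 30; python3 -c "
from h import *
go(.5455,-.358,.007,21.8)"
```

```text
time: 1.6
ee_pos: [0.5424, -0.3649, 0.1321]
tcp_rot: [-0.0, 0.982, 0.189, -0.001]
contact_force: [-0.7, -1.2, -0.0]
opening: 0.061
grasp_force: 0.0
t 1.6 pos [ 542.4 -364.9  132.1] f [-0.7 -1.2 -0. ] open 61.0 grip 0.0
shift [ 0.093 -0.087  2.085] turn [-0.002  0.007  0.001] rows>= 2.6
```

```bash
python3 -m creep '[0.09,-0.09,0.5,0,0,0,-0.4, 0,0,0.6,0,0,0,-0.4, 0,0,0.6,0,0,0,-0.4, 0,0,0.38,0,0,0,-0.4, 0,0,0,0,0,0,-0.4, 0,0,0,0,0,0,0.5, 0,0,0,0,0,0,0.5, 0,0,0,0,0,0,0.5, 0,0,0,0,0,0,0.5]' 30; python3 -c "
from h import *
go(.5455,-.358,.007,21.8)"
```

```text
time: 2.72
ee_pos: [0.5466, -0.3577, 0.0088]
tcp_rot: [0.001, 0.982, 0.189, 0.001]
contact_force: [-0.8, 0.0, 4.0]
opening: 0.0376
grasp_force: 30.0
t 2.73 pos [ 546.6 -357.7    8.8] f [-0.8  0.   4. ] open 37.6 grip 30.0
shift [-0.018 -0.003  0.031] turn [ 0.007 -0.005  0.003] rows>= 0.0
```

The grip is on the 38 mm flats. Lift it and carry it to the right pocket.

```bash
python3 -m creep '[0,0,-0.5,0,0,0,0.5, 0,0,-0.7,0,0,0,0.5, 0,0,-0.7,0,0,0,0.5, 0,0,0,0,0,0.95,0.5, 0,0,0,0,0,0.95,0.5, 0,0,0,0,0,0.93,0.5, 0,0,0,0,0,0,0.5]' 30; python3 -c "
from h import *
go(.5796,-.073,.125,-6.5)"
```

```text
time: 3.6
ee_pos: [0.5459, -0.3571, 0.1215]
tcp_rot: [0.0, 0.998, -0.055, -0.0]
contact_force: [-0.8, -0.1, -1.1]
opening: 0.0376
grasp_force: 30.0
t 3.6 pos [ 545.9 -357.1  121.5] f [-0.8 -0.1 -1.1] open 37.6 grip 30.0
shift [ 0.034 -4.768 -0.059] turn [0.001 0.004 0.015] rows>= 6.0
```

```bash
python3 -m creep '[0,-0.4,-0.06,0,0,0,0.5, 0,-0.7,0,0,0,0,0.5, 0,-0.7,0,0,0,0,0.5, 0,-0.7,0,0,0,0,0.5, 0,-0.7,0,0,0,0,0.5, 0,-0.7,0,0,0,0,0.5, 0,-0.6,0,0,0,0,0.5, 0,-0.27,0,0,0,0,0.5, 0,0,0,0,0,0,0.5, 0,0,0,0,0,0,0.5]' 30
python3 - <<'E'
from h import *
go(.5796,-.073,.014,-6.5)
t=cams.camera("top");s=cams.camera("scene")
f=lambda I,x,y:cv2.resize(I[y:y+110,x:x+190],(760,440)) 
cv2.imwrite("pics/p1.png",cv2.resize(np.vstack([f(t,190,150),f(s,265,215)]),(690,600*1))[:,:,::-1])
E
```

```text
time: 4.85
ee_pos: [0.5781, -0.075, 0.1253]
tcp_rot: [0.001, 0.998, -0.057, -0.0]
contact_force: [0.1, -1.0, -0.3]
opening: 0.0378
grasp_force: 30.0
t 4.85 pos [578.1 -75.  125.3] f [ 0.1 -1.  -0.3] open 37.8 grip 30.0
shift [ 0.022 -0.038  1.856] turn [ 0.007  0.    -0.009] rows>= 2.3
```

View pics/p1.png

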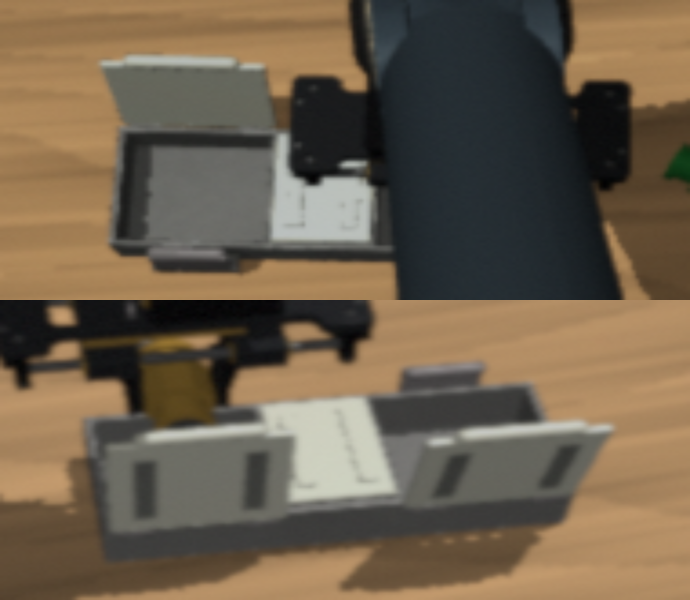

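Top half of the picture: the arm is over the right pocket. Bottom half: the union hangs at about (180,385), between the right pocket's walls and clear of the upright cover. Lower it.

```bash
python3 -m creep '[0.02,-0.04,0.4,0,0,0,0.5, 0,0,0.4,0,0,0,0.5, 0,0,0.4,0,0,0,0.5, 0,0,0.4,0,0,0,0.5, 0,0,0.2,0,0,0,0.5, 0,0,0.07,0,0,0,0.5, 0,0,0,0,0,0,0.5]' 30; python3 -c "
from h import *
go(.5796,-.073,.013,-6.5)"
```

```text
time: 5.82
ee_pos: [0.5804, -0.0712, 0.0137]
tcp_rot: [0.0, 0.998, -0.057, 0.001]
contact_force: [-0.6, 0.6, -0.6]
opening: 0.0376
grasp_force: 30.0
t 5.83 pos [580.4 -71.2  13.7] f [-0.6  0.6 -0.6] open 37.6 grip 30.0
shift [-0.01   0.031  0.012] turn [ 0.001 -0.007 -0.001] rows>= 0.0
```

```bash
python3 -m creep '[0,0,0,0,0,0,-0.15, 0,0,0,0,0,0,-0.15, 0,0,0,0,0,0,-0.15, 0,0,-0.4,0,0,0,-0.15, 0,0,-0.7,0,0,0,-0.15, 0,0,-0.7,0,0,0,-0.15, 0,0,-0.7,0,0,0,-0.15, 0,0,0,0,0,0.9,-0.4, 0,0,0,0,0,0.85,-0.4, 0,0,0,0,0,0,-0.4]' 30; python3 -c "
from h import *
go(.377,.300,.12,-24)"
```

```text
time: 7.08
ee_pos: [0.5798, -0.0707, 0.1634]
tcp_rot: [0.0, 0.978, -0.207, 0.0]
contact_force: [0.4, -0.1, 0.2]
opening: 0.0603
grasp_force: 0.0
t 7.08 pos [579.8 -70.7 163.4] f [ 0.4 -0.1  0.2] open 60.3 grip 0.0
shift [-5.591 -4.284  0.72 ] turn [ 0.001 -0.003  0.014] rows>= 8.8
```

```bash
python3 -m creep '[-0.4,-0.3,0,0,0,0,-0.4, -0.58,-0.45,0,0,0,0,-0.4, -0.58,-0.45,0,0,0,0,-0.4, -0.58,-0.45,0,0,0,0,-0.4, -0.58,-0.45,0,0,0,0,-0.4, -0.58,-0.45,0.1,0,0,0,-0.4, -0.58,-0.45,0.1,0,0,0,-0.4, -0.58,-0.45,0.1,0,0,0,-0.4, -0.58,-0.45,0.2,0,0,0,-0.4, -0.55,-0.38,0.2,0,0,0,-0.4, 0,0,0,0,0,0,-0.4, 0,0,0,0,0,0,-0.4]' 30; python3 -c "
from h import *
go(.377,.300,.008,-24)"
```

```text
time: 8.57
ee_pos: [0.3846, 0.2884, 0.1244]
tcp_rot: [0.001, 0.978, -0.206, -0.001]
contact_force: [0.8, -0.8, 0.1]
opening: 0.0609
grasp_force: 0.0
t 8.57 pos [384.6 288.4 124.4] f [ 0.8 -0.8  0.1] open 60.9 grip 0.0
shift [-0.19  -0.129  1.94 ] turn [0.009 0.01  0.018] rows>= 2.4
```

```bash
python3 -m creep '[-0.19,-0.13,0.4,0,0,0,-0.4, 0,0,0.6,0,0,0,-0.4, 0,0,0.6,0,0,0,-0.4, 0,0,0.34,0,0,0,-0.4, 0,0,0,0,0,0,-0.4, 0,0,0,0,0,0,0.5, 0,0,0,0,0,0,0.5, 0,0,0,0,0,0,0.5, 0,0,0,0,0,0,0.5]' 30; python3 -c "
from h import *
go(.377,.300,.008,-24)"
```

```text
time: 9.7
ee_pos: [0.3779, 0.3009, 0.0089]
tcp_rot: [-0.001, 0.978, -0.207, -0.0]
contact_force: [0.8, -0.4, 7.0]
opening: 0.0376
grasp_force: 30.0
t 9.7 pos [377.9 300.9   8.9] f [ 0.8 -0.4  7. ] open 37.6 grip 30.0
shift [-0.007  0.02   0.014] turn [-0.006  0.006  0.005] rows>= 0.0
```

```bash
python3 -m creep '[0,0,-0.5,0,0,0,0.5, 0,0,-0.7,0,0,0,0.5, 0,0,-0.7,0,0,0,0.5, 0,0,0,0,0,-0.9,0.5, 0,0,0,0,0,-0.87,0.5, 0,0,0,0,0,0,0.5]' 30; python3 -c "
from h import *
go(.5984,.092,.125,-6.5)"
```

```text
time: 10.45
ee_pos: [0.3767, 0.2999, 0.1217]
tcp_rot: [0.001, 0.998, -0.055, -0.002]
contact_force: [0.6, -0.4, -2.2]
opening: 0.0376
grasp_force: 30.0
t 10.45 pos [376.7 299.9 121.7] f [ 0.6 -0.4 -2.2] open 37.6 grip 30.0
shift [ 4.055  3.036 -0.064] turn [0.007 0.018 0.016] rows>= 6.3
```

```bash
python3 -m creep '[0.4,0.3,-0.06,0,0,0,0.5, 0.57,0.43,0,0,0,0,0.5, 0.57,0.43,0,0,0,0,0.5, 0.57,0.43,0,0,0,0,0.5, 0.57,0.43,0,0,0,0,0.5, 0.57,0.43,0,0,0,0,0.5, 0.5,0.36,0,0,0,0,0.5, 0.3,0.22,0,0,0,0.02,0.5, 0,0,0,0,0,0,0.5, 0,0,0,0,0,0,0.5]' 30; python3 -c "
from h import *
go(.5984,.092,.013,-6.5)"
```

```text
time: 11.7
ee_pos: [0.5978, 0.0946, 0.1246]
tcp_rot: [-0.0, 0.998, -0.056, -0.002]
contact_force: [-0.1, 0.2, -1.6]
opening: 0.0376
grasp_force: 30.0
t 11.7 pos [597.8  94.6 124.6] f [-0.1  0.2 -1.6] open 37.6 grip 30.0
shift [0.024 0.042 1.861] turn [-0.     0.025  0.011] rows>= 2.3
```

```bash
python3 -m creep '[0.02,0.04,0.4,0,0,0,0.5, 0,0,0.4,0,0,0,0.5, 0,0,0.4,0,0,0,0.5, 0,0,0.4,0,0,0,0.5, 0,0,0.2,0,0,0,0.5, 0,0,0.06,0,0,0,0.5, 0,0,0,0,0,0,0.5]' 30; python3 -c "
from h import *
go(.5984,.092,.013,-6.5)"
```

```text
time: 12.58
ee_pos: [0.6, 0.0909, 0.014]
tcp_rot: [0.0, 0.998, -0.056, -0.001]
contact_force: [-0.2, 0.7, -1.2]
opening: 0.0378
grasp_force: 30.0
t 12.57 pos [600.   90.9  14. ] f [-0.2  0.7 -1.2] open 37.8 grip 30.0
shift [-0.029 -0.016  0.017] turn [0.001 0.009 0.006] rows>= 0.0
```

```bash
python3 -m creep '[0,0,0,0,0,0,-0.15, 0,0,0,0,0,0,-0.15, 0,0,0,0,0,0,-0.15, 0,0,-0.4,0,0,0,-0.15, 0,0,-0.7,0,0,0,-0.15, 0,0,-0.7,0,0,0,1, 0,0,-0.7,0,0,0,1, 0,0,-0.7,0,0,0,1, 0,0,0,0,0,0,1, 0,0,0,0,0,0,1]' 30
python3 - <<'E'
from h import *
go(.7077,.0795,.20,-6.5)
t=cams.camera("top");s=cams.camera("scene")
f=lambda I,x,y:cv2.resize(I[y:y+110,x:x+190],(690,300)) 
cv2.imwrite("pics/p2.png",np.vstack([f(t,190,150),f(s,265,215)])[:,:,::-1])
E
```

```text
time: 13.82
ee_pos: [0.5996, 0.0905, 0.2051]
tcp_rot: [0.0, 0.998, -0.056, -0.002]
contact_force: [0.7, 0.4, -1.3]
opening: 0.008
grasp_force: 0.0
t 13.82 pos [599.6  90.5 205.1] f [ 0.7  0.4 -1.3] open 8.0 grip 0.0
shift [ 1.811 -0.021  0.079] turn [0.004 0.018 0.004] rows>= 2.3
```

View pics/p2.png

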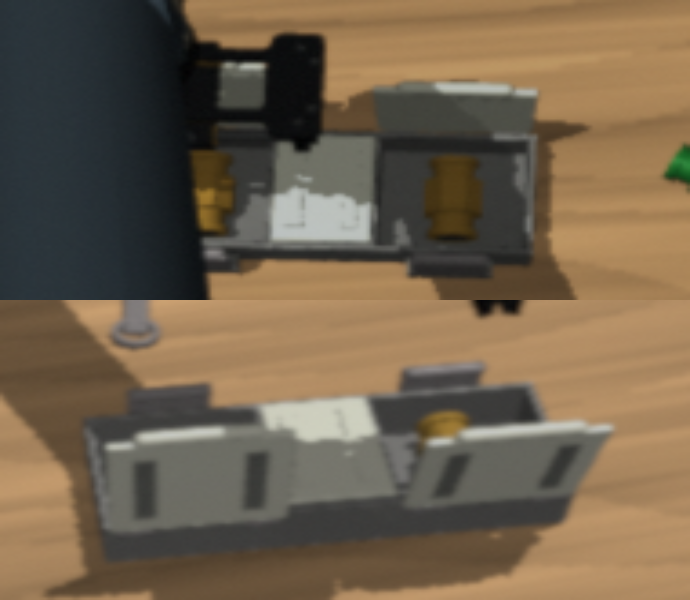

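Both unions lie flat in their pockets, the right one at (452,197) and the left at (210,192) in the top half. Next, move behind the left cover.

```bash
python3 -m creep '[0.5,0,0,0,0,0,1, 0.66,0,0,0,0,0,1, 0.66,0,0,0,0,0,1, 0,0,0,0,0,0,1, 0,0,0.4,0,0,0,1, 0,0,0.5,0,0,0,1, 0,0,0.35,0,0,0,1, 0,0,0,0,0,0,1]' 30; python3 -c "
from h import *
go(.6979,.0806,.13,-6.5)"
```

```text
time: 14.92
ee_pos: [0.7065, 0.0783, 0.1278]
tcp_rot: [0.001, 0.998, -0.056, -0.004]
contact_force: [1.3, 0.2, -0.1]
opening: 0.0004
grasp_force: 0.0
t 14.93 pos [706.5  78.3 127.8] f [ 1.3  0.2 -0.1] open 0.4 grip 0.0
shift [-0.147 -0.022 -0.036] turn [0.01  0.041 0.005] rows>= 0.2
```

```bash
python3 -m creep '[-0.33,0,-0.04,0,0,0,1, -0.32,0,-0.04,0,0,0,1, -0.32,0,0,0,0,0,1, -0.21,0,0.06,0,0,0,1, -0.21,0,0.06,0,0,0,1, -0.18,0,0.11,0,0,0,1, -0.18,0,0.11,0,0,0,1, -0.14,0,0.16,0,0,0,1, -0.14,0,0.16,0,0,0,1, 0,0,0,0,0,0,1]' 30
python3 - <<'E'
from h import *
go(.5790,.0934,.094,-6.5)
s=cams.camera("scene")
cv2.imwrite("pics/p3.png",cv2.resize(s[200:330,240:460],(660,390))[:,:,::-1])
E
```

```text
time: 16.18
ee_pos: [0.5859, 0.0918, 0.0945]
tcp_rot: [0.001, 0.998, -0.056, -0.003]
contact_force: [0.0, -0.4, 1.5]
opening: 0.0007
grasp_force: 0.5
t 16.18 pos [585.9  91.8  94.5] f [ 0.  -0.4  1.5] open 0.7 grip 0.5
shift [-0.117 -0.013  0.008] turn [0.009 0.03  0.006] rows>= 0.1
```

View pics/p3.png

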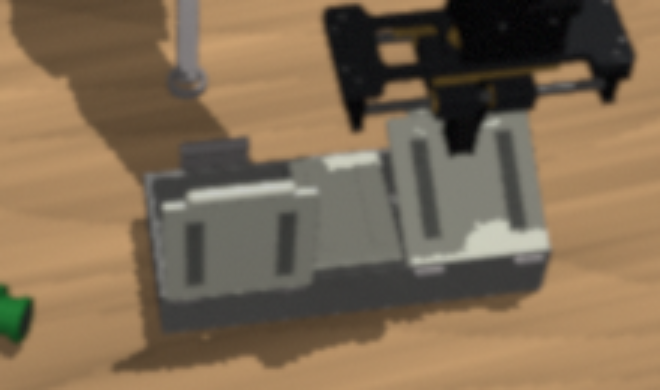

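The left cover is half shut, with the fingertip on its outer face at about (460,150). Carry on down.

```bash
python3 -m creep '[-0.16,0,0.15,0,0,0,1, -0.14,0,0.15,0,0,0,1, -0.12,0,0.15,0,0,0,1, -0.1,0,0.1,0,0,0,1, -0.05,0,0.06,0,0,0,1, 0,0,0.05,0,0,0,1, 0,0,0.04,0,0,0,1, 0,0,0.04,0,0,0,1]' 30; python3 -c "
from h import *
go(.555,.0942,.054,-6.5)"
```

```text
time: 17.23
ee_pos: [0.556, 0.0957, 0.0544]
tcp_rot: [-0.001, 0.998, -0.057, 0.001]
contact_force: [-3.3, -1.4, 33.8]
opening: 0.0005
grasp_force: 16.2
t 17.23 pos [556.   95.7  54.4] f [-3.3 -1.4 33.8] open 0.5 grip 16.2
shift [-0.013  0.027  0.007] turn [-0.008 -0.014  0.001] rows>= 0.0
```

The cover is at its shut height (54.4 mm). Retreat upward, then check the left cover while heading to the right one.

```bash
python3 -m creep '[0,0,-0.3,0,0,0,1, 0,0,-0.6,0,0,0,1, 0,0,-0.8,0,0,0,1, 0,0,-0.8,0,0,0,1, 0,0,-0.1,0,0,0,1, 0,0,0,0,0,0,1]' 30; python3 -c "
from h import *
go(.679,-.0843,.205,-6.5)"
```

```text
time: 17.98
ee_pos: [0.5524, 0.0959, 0.2066]
tcp_rot: [0.0, 0.998, -0.056, -0.002]
contact_force: [0.3, -0.2, -0.6]
opening: 0.0001
grasp_force: 0.0
t 17.98 pos [552.4  95.9 206.6] f [ 0.3 -0.2 -0.6] open 0.1 grip 0.0
shift [2.434 2.748 0.018] turn [0.005 0.027 0.007] rows>= 4.6
```

```bash
python3 -m creep '[0.4,0.45,0,0,0,0,1, 0.5,0.56,0,0,0,0,1, 0.5,0.56,0,0,0,0,1, 0.5,0.56,0,0,0,0,1, 0.5,0.56,0,0,0,0,1, 0.03,0.05,0,0,0,0,1, 0,0,0.4,0,0,0,1, 0,0,0.5,0,0,0,1, 0,0,0.35,0,0,0,1, 0,0,0,0,0,0,1]' 30
python3 - <<'E'
from h import *
go(.6303,-.0788,.13,-6.5)
s=cams.camera("scene")
cv2.imwrite("pics/p4.png",cv2.resize(s[200:330,240:460],(660,390))[:,:,::-1])
E
```

```text
time: 19.23
ee_pos: [0.6779, -0.0828, 0.1293]
tcp_rot: [-0.0, 0.998, -0.056, -0.004]
contact_force: [-0.1, 0.9, 0.1]
opening: 0.0004
grasp_force: 0.0
t 19.23 pos [677.9 -82.8 129.3] f [-0.1  0.9  0.1] open 0.4 grip 0.0
shift [-0.795  0.022 -0.005] turn [0.002 0.047 0.009] rows>= 1.0
```

View pics/p4.png

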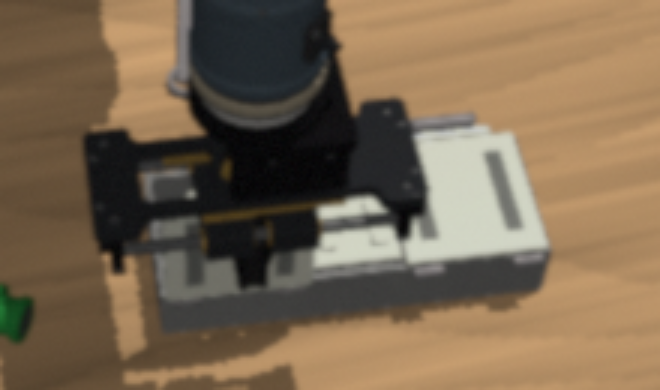

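The left cover stays flat and shut at (485,195), and the finger is behind the right cover at (250,270). Now push that one over.

```bash
python3 -m creep '[-0.27,0,-0.03,0,0,0,1, -0.27,0,-0.03,0,0,0,1, -0.27,0,0,0,0,0,1, -0.21,0,0.06,0,0,0,1, -0.21,0,0.06,0,0,0,1, -0.18,0,0.11,0,0,0,1, -0.18,0,0.11,0,0,0,1, -0.14,0,0.16,0,0,0,1, -0.14,0,0.16,0,0,0,1, 0,0,0,0,0,0,1]' 30; python3 -c "
from h import *
go(.540,-.0687,.056,-6.5)"
```

```text
time: 20.52
ee_pos: [0.5668, -0.0713, 0.0952]
tcp_rot: [0.0, 0.998, -0.056, -0.003]
contact_force: [-0.5, 0.1, 1.7]
opening: 0.0006
grasp_force: 0.5
t 20.52 pos [566.8 -71.3  95.2] f [-0.5  0.1  1.7] open 0.6 grip 0.5
shift [-0.445  0.006  0.656] turn [0.005 0.03  0.003] rows>= 1.0
```

```bash
python3 -m creep '[-0.14,0,0.15,0,0,0,1, -0.12,0,0.15,0,0,0,1, -0.1,0,0.15,0,0,0,1, -0.08,0,0.1,0,0,0,1, -0.05,0,0.06,0,0,0,1, 0,0,0.05,0,0,0,1, 0,0,0.04,0,0,0,1, 0,0,0.04,0,0,0,1]' 30; python3 -m creep '[0,0,-0.3,0,0,0,1, 0,0,-0.6,0,0,0,1, 0,0,-0.8,0,0,0,1, 0,0,-0.8,0,0,0,1, -0.5,0.4,0,0,0,0,1, -0.5,0.6,0,0,0,0,1, 0,0.6,0,0,0,0,1, 0,0.6,0,0,0,0,1, 0,0.6,0,0,0,0,1, 0,0.4,0,0,0,0,1, 0,0,0,0,0,0,1]' 30
python3 - <<'E'
from h import *
t=cams.camera("top");s=cams.camera("scene")
f=lambda I,x,y:cv2.resize(I[y:y+130,x:x+220],(500,295)) 
cv2.imwrite("pics/p5.png",np.vstack([f(t,180,140),f(s,250,200)])[:,:,::-1])
E
```

```text
time: 21.52
ee_pos: [0.5387, -0.0681, 0.0543]
tcp_rot: [-0.001, 0.998, -0.057, -0.002]
contact_force: [-8.4, 1.9, 38.4]
opening: 0.0003
grasp_force: 19.6
time: 22.9
ee_pos: [0.4562, -0.2533, 0.2015]
tcp_rot: [0.0, 0.998, -0.058, -0.003]
contact_force: [-0.3, -0.3, 0.2]
opening: 0.0002
grasp_force: 0.0
```

View pics/p5.png

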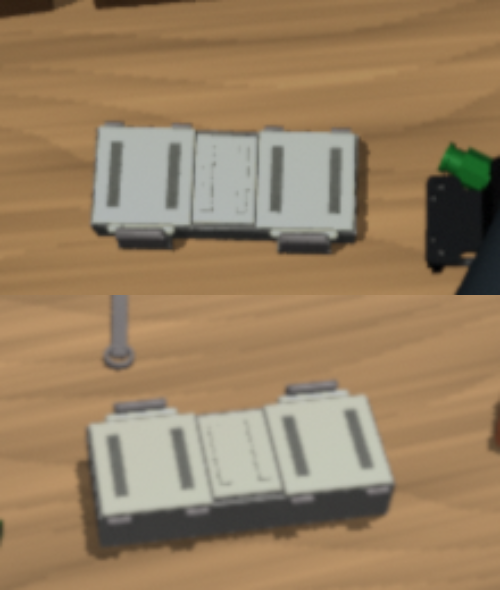

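Both views show both covers flat and shut under the catches, at (145,182) and (305,185) in the top half. The arm is clear, so I'm handing in.

```bash
python3 -c "
from plant import ctrl
print(ctrl.close_job())"
```

```text
the job is handed in; nothing more can be done
None
```

Each pocket has one brass union lying flat, both covers are snapped shut, the copper elbow and tee were not touched, and the job was handed in at about 23 s; the judge's result was not shown.

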